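# Close the row of flip-lid tubes

## Task

Five flip-lid tubes stand open side by side in one row of the aluminium tube block, hinged all on the same side. Starting at the hinge-side end, run a fingertip gently along that row so that the five lids fold over one after another, and press each one home until it sits flat on its tube. Leave the lids of the two tubes in the other row standing open, do not lift or shove the block, and do not disturb the things around it.

Things in the scene. Friction and masses are not known exactly. Their poses are not given: they have to be found in the camera images.
- block: Loose aluminium tube block, 94 mm (x) by 184 mm (y) by 45 mm high, 1.3 kg. Origin: centre of its underside, z up, y along its two rows of holes, 32 mm apart. The row at x = -21 mm holds the five tubes to close, the row at x = +21 mm only two spare tubes and three vacant holes. Tubes are fixed in the block, 20 mm across; mouths and hinges are 62 mm above the underside, tops of shut lids 65.5 mm.
- lid_1_top (a point): Lid 1 of the row of five; its tube is at x = -21, y = 64 mm in the block. Centre of the lid's top face; disc 21 mm across, 3.5 mm thick. z: the lid's outward normal, up when shut, 1.2 to 1.85 rad from up when standing open (tip then up to 91 mm over the worktop). -y points from the hinge, 12.5 mm from this point, to the tab, whose end is 15.5 mm from this point.
- lid_2_top (a point): Lid 2 of the row of five; its tube is at x = -21, y = 32 mm in the block. Same axes as lid_1_top. Every lid is hinged on the block's +y side of its tube and stands up there when open, so it folds over towards the block's -y.
- lid_3_top (a point): Lid 3 of the row of five; its tube is at x = -21, y = 0 mm in the block. Same axes as lid_1_top. The hinge turns easily (under 1 N at the tab) and stays where it is left, until the plug meets the tube's mouth with the lid still 0.28 rad from flat and its tab about 7 mm high.
- lid_4_top (a point): Lid 4 of the row of five; its tube is at x = -21, y = -32 mm in the block. Same axes as lid_1_top. From 0.28 rad a lid takes a downward push of about 2 to 6 N (least at the tab) to go flat, and it then stays down.
- lid_5_top (a point): Lid 5 of the row of five; its tube is at x = -21, y = -64 mm in the block. Same axes as lid_1_top.
- spare_1_top (a point): Lid of a spare tube in the other row, at x = +21, y = 32 mm in the block; stands open and stays open. Same lid and same axes as lid_1_top.
- spare_2_top (a point): Lid of a spare tube in the other row, at x = +21, y = -32 mm in the block; stands open and stays open. Same lid and same axes as lid_1_top.
- beaker: Bystander: empty clear beaker, 57 mm across, 70 mm high, farther from the robot than the block; origin at the centre of its underside.
- small_vial: Bystander: small capped vial, 28 mm across, 60 mm high, standing close beside the block on its +x side; origin at the centre of its underside.
- marker: Bystander: marker pen lying on the worktop, 16 by 130 mm, to the left; origin at the centre of its underside.
- timer: Bystander: round stopwatch lying flat, 58 mm across, 16 mm high, beside the block on its +x side; origin at the centre of its underside.
- reagent: Bystander: capped clear bottle, 68 mm across, 130 mm high, to the right of the block; origin at the centre of its underside.

How it is judged (in metres and radians):
On the way, in this order (a step that is already met when the one before it is completed fails the run):
1. lid 1 of the row of five, counted from the hinge-side end, is folded over (within 0.6 rad of flat) (angle between lid_1_top's own z axis and vertical below 0.6 rad), for 0.05 s.
2. lid 2 of the row of five, counted from the hinge-side end, is folded over (within 0.6 rad of flat) (angle between lid_2_top's own z axis and vertical below 0.6 rad), for 0.05 s.
3. lid 3 of the row of five, counted from the hinge-side end, is folded over (within 0.6 rad of flat) (angle between lid_3_top's own z axis and vertical below 0.6 rad), for 0.05 s.
4. lid 4 of the row of five, counted from the hinge-side end, is folded over (within 0.6 rad of flat) (angle between lid_4_top's own z axis and vertical below 0.6 rad), for 0.05 s.
5. lid 5 of the row of five, counted from the hinge-side end, is folded over (within 0.6 rad of flat) (angle between lid_5_top's own z axis and vertical below 0.6 rad), for 0.05 s.
At the end, for the whole second after the job is handed in: All five lids of the full row are flat on their tubes (within 0.09 rad, about 5 degrees); both spare lids still stand open (over 0.9 rad); the block stands level and at rest within 20 mm of where it was (angle between each of lid_1_top, lid_2_top, lid_3_top, lid_4_top, lid_5_top's own z axis and vertical below 0.09 rad and angle between each of spare_1_top, spare_2_top's own z axis and vertical above 0.9 rad and distance of block from where it was at the start of the episode below 0.02 m and angle between block's own z axis and vertical below 0.05 rad and linear speed of block below 0.01 m/s); the robot touches nothing.
It fails at once if the block is lifted or tipped (height (world z) of block above 0.008 m or angle between block's own z axis and vertical above 0.12 rad).
It fails at once if the block is shoved more than 25 mm (distance of block from where it was at the start of the episode above 0.025 m).
It fails at once if the robot presses on the lids, tubes or block with more than 40 N (contact force between any of the arm, the fingers and block above 40 N).
It fails at once if a spare lid is folded over (angle between any of spare_1_top, spare_2_top's own z axis and vertical below 0.7 rad).
It fails at once if a bystander is moved more than 20 mm (distance of any of beaker, small_vial, marker, timer, reagent from where it was at the start of the episode above 0.02 m).
It also fails if it takes over 51 s, if anything falls off the work surface, if the arm or the gripper's body presses on something with over 40 N, if the wrist force passes 120 N, or if a joint passes its speed limit or range.

## Robot

A 6-joint arm with a two-finger parallel gripper is mounted at the origin on a cart in front of the work surface, level with it; the furniture and walls round the work are solid. World frame = base frame: x ahead of the robot, y to its left, z up, the work surface at z = 0. Lengths are in m, angles in degrees, forces in N, time in s.
With the tool pointing down it reaches from about 0.4 to 0.825 m from the base axis. Payload 7 kg.
Tool frame: the origin (TCP) lies midway between the tips of the shut fingers; the grasp point (between the pads) lies 19 mm behind it; z points along the fingers, y is the line along which they close (so a half turn about z gives the same grasp; the last joint's range is limited). The gripper opens to 88 mm and grips with 3 to 60 N. Pads are 19 mm wide; open, the fingers measure 130 mm over their backs; the gripper's body (78 mm by 193 mm) begins 47 mm behind the grasp point.
Start: joints at [90.991, 20.546, 0.682, 0, -70.136, -16.507], TCP at [0.181, 0.65, 0.227] pointing down, gripper open.
Joint ranges: [-176.03, 176.03], [-82.01, 121.73], [-58.28, 71.71], [-173.87, 95.51], [-174.79, -0.11], [-173.66, 173.66]. Speed limits (degrees/s): [136.94, 136.94, 172.46, 180, 180, 180].

## Interface

Orientations are given as [roll, pitch, yaw] about the fixed x, y, z axes, in that order (R = Rz(yaw) Ry(pitch) Rx(roll)).
In Python, from plant import r gives the robot as it stands. The module is installed in compiled form; this text tells all that it offers.
- The arm moves only by the tool play_rows, never from a script. Its argument "rows" is a list of rows, each an object with "slide": the shift along the tool's x, y, z as a fraction of full scale, a list of three; "delta_rot": the turn, a rotation vector about the tool's x, y, z as a fraction of full scale, a list of three; "fingers": the opening, from -1 (shut) to 1 (fully open). In form: [{"slide": [x, y, z], "delta_rot": [rx, ry, rz], "fingers": fingers}, ...]. A call has 1 to 8 rows; each row shifts and turns the commanded pose from where the row before left it, along the tool's axes as they then stand; what a row does not reach is not made up. Full scale, the value 1, is 0.15 m for a shift and 0.08 rad for a turn. A row lasts 1/8 s, in which the tool goes at most 62.5 mm and 10.7 degrees, less where a joint would pass 70% of its speed; a pose out of reach is approached as far as the arm can. A call with a number of a shift or a turn outside -1 to 1 is refused whole. A call with a gripper value outside its range is refused whole. The fingers move at their own pace and stop on an object; "squeeze" is the grip in N (left out, the last holds). Time passes only in rows, so rows that do not move let the fingers close. It gives the time, the measured TCP pose, the force, the opening and the grip force at its end, in the units of the state.
- r.get_state(): the state, without advancing time (a new reading comes with each control period).
- r.capture(name): name is "scene" or "top"; returns a dict with "image" (384x512x3 uint8, blue, green, red), "fx", "fy", "cx", "cy" (pixels), "R" (3x3) and "t" (3): a world point X has camera coordinates R X + t. Camera axes: x right, y down, z forward; pixel columns grow to the right and rows downward; lengths in m; the calibration is good to about 2 mm. A picture is of the moment at which its call begins. There is no depth.
- r.close_job(): hands the job in; it is judged then, once.
The state is a dict: "time_s": time; "joints": joint angles; "qd": joint speeds; "joint_torque": joint torques, N m; "tcp_pos": TCP position; "eef_rot": TCP orientation; "contact_force": force on the tool from outside, world axes, zero at the start; "moment": the same for the moment, N m; "gripper_width": finger opening in m; "gripper_force": force on a finger pad.
Only numpy, scipy, OpenCV 4.12 (cv2) and the standard library are available. Lean on these libraries where they do the work, as an engineer would, in place of code of your own. Each camera call takes 0.05 s, during which the arm holds its last target. There are 200 camera calls.

## Working session

There is one attempt and no reset: what is moved stays moved. The work goes in short steps, Python scripts to look and compute and a tool call to move; the robot and the scene stay as the last step left them, time stands still between calls to the robot, and variables do not carry over. Pictures are saved under pics/ and viewed, at most 10 in all, crops included, and the job is handed in when it is done.

Besides the shell and the picture viewer there is one more tool, called as name([rows], argument=value, ...), one row to a line, values as JSON. play_rows: Moves the arm, as the interface text tells. Shift numbers are shares of 0.15 m and turn numbers shares of 0.08 rad, none past 1 either way. Its arguments: {"type":"object","properties":{"rows":{"type":"array"},"squeeze":{"type":"number"}},"required":["rows"]}

```bash
mkdir -p pics; python3 - <<'E'
from plant import r
import cv2,pickle
d={}
for n in("scene","top"):
    c=r.capture(n);d[n]=c;cv2.imwrite(f"pics/{n}0.png",c["image"])
    print(n,c["fx"],c["cx"],c["cy"],c["R"],c["t"])
pickle.dump(d,open("d.pkl","wb"))
s=r.get_state();print(s["time_s"],s["tcp_pos"],s["eef_rot"],s["contact_force"],s["gripper_width"])
E
```

```text
scene 401.3148114273225 255.4233465667405 194.9649586753676 [[ 0.7961753  -0.60447645  0.02670436]
 [-0.28389202 -0.41217004 -0.86574891]
 [ 0.53433157  0.68170674 -0.49976564]] [-0.31179241  0.32266158  0.54149976]
top 412.4479108985608 253.75463959442297 197.32842300017091 [[ 0.00965328 -0.99993511  0.00604863]
 [-0.98439123 -0.01056589 -0.17567659]
 [ 0.1757291  -0.00425837 -0.98442935]] [0.22099143 0.54592918 0.87076262]
0.1 [0.18045963 0.64997277 0.22571741] [ 1.79914418e+02 -1.04545725e-02 -1.55176072e+01] [ 0.05254877 -0.32359331  0.39426258] 0.08779109914400668
```

View pics/scene0.png

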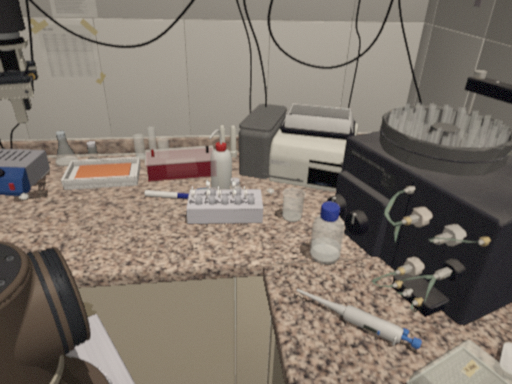

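View pics/top0.png

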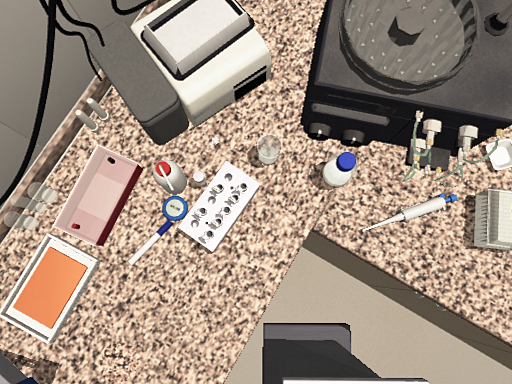

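The top view shows the block at about (222,206), turned roughly 30°, with the timer at (175,208), the vial at (199,177), the beaker at (268,149) and the bottle at (340,170). I'll enlarge the block in both views.

```bash
python3 - <<'E'
import cv2,pickle,numpy as np
d=pickle.load(open("d.pkl","rb"))
a=cv2.resize(d["top"]["image"][150:260,165:285],None,fx=5,fy=5,interpolation=cv2.INTER_CUBIC)
cv2.imwrite("pics/topc.png",a)
b=cv2.resize(d["scene"]["image"][170:230,180:310],None,fx=6,fy=6,interpolation=cv2.INTER_CUBIC)
cv2.imwrite("pics/scenec.png",b)
c=d["top"];im=c["image"]
hsv=cv2.cvtColor(im,cv2.COLOR_BGR2HSV)
m=((hsv[...,1]<40)&(hsv[...,2]>150)).astype(np.uint8)
m[:150]=0;m[260:]=0;m[:,:165]=0;m[:,285:]=0
m=cv2.morphologyEx(m,cv2.MORPH_OPEN,np.ones((3,3)))
cs,_=cv2.findContours(m,cv2.RETR_EXTERNAL,cv2.CHAIN_APPROX_SIMPLE)
k=max(cs,key=cv2.contourArea);rc=cv2.minAreaRect(k);bx=cv2.boxPoints(rc)
print(rc)
def ray(c,u,v,z):
    R=np.array(c["R"]);t=np.array(c["t"]);o=-R.T@t
    q=R.T@np.array([(u-c["cx"])/c["fx"],(v-c["cy"])/c["fy"],1]);return o+q*(z-o[2])/q[2]
for p in bx: print(p,ray(c,*p,0.045))
E
```

```text
((218.81005859375, 205.38131713867188), (43.11664962768555, 83.55001831054688), 35.36246109008789)
[177.05194 226.97232] [0.47599025 0.3948238  0.045     ]
[225.40625 158.83667] [0.63219072 0.29174012 0.045     ]
[260.56818 183.79031] [0.57518254 0.21152189 0.045     ]
[212.21387 251.92596] [0.42222968 0.31593698 0.045     ]
```

View pics/topc.png

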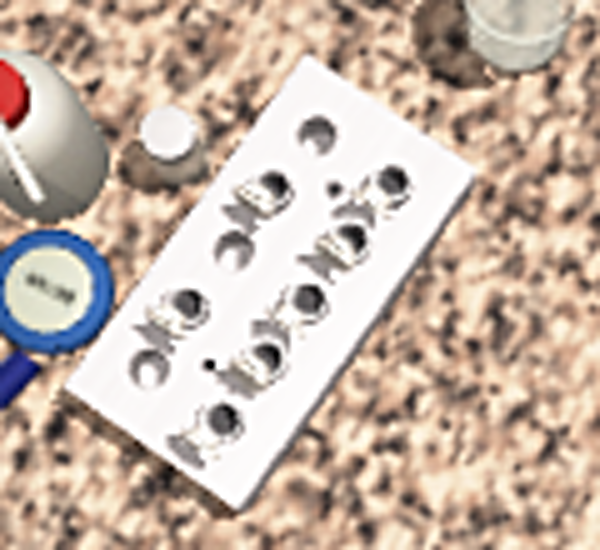

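View pics/scenec.png

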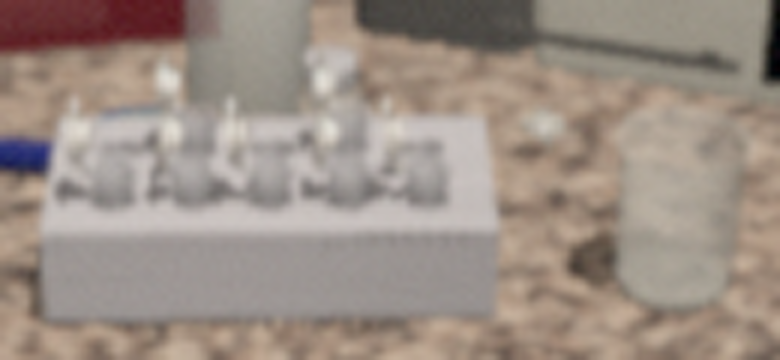

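The top crop shows the five tube mouths at crop pixels (222,420) to (393,182), with their lids on the lower-left side. Block +y therefore points to the image's lower left, and the spare row is upper left. The scene crop confirms that all seven lids stand open. Next I'll compute the frame.

```bash
cat > h.py <<'E'
import numpy as np,pickle
def ray(c,u,v,z):
    R=np.array(c["R"]);t=np.array(c["t"]);o=-R.T@t
    q=R.T@np.array([(u-c["cx"])/c["fx"],(v-c["cy"])/c["fy"],1]);return (o+q*(z-o[2])/q[2])
def fit(L,W):
    # rigid 2D (Kabsch)
    L=np.array(L);W=np.array(W);a=L.mean(0);b=W.mean(0)
    H=((L-a)[:,:,None]*(W-b)[:,None,:]).sum(0)
    th=np.arctan2(H[0,1]-H[1,0],H[0,0]+H[1,1]);R=np.array([[np.cos(th),-np.sin(th)],[np.sin(th),np.cos(th)]])
    t=b-R@a;return th,R,t,np.linalg.norm(L@R.T+t-W,axis=1)
E
python3 - <<'E'
from h import *
d=pickle.load(open("d.pkl","rb"));c=d["top"];s=d["scene"]
f=lambda p,z:ray(c,165+(p[0]+.5)/5-.5,150+(p[1]+.5)/5-.5,z)[:2]
g=lambda p,z:ray(s,180+(p[0]+.5)/6-.5,170+(p[1]+.5)/6-.5,z)[:2]
C=[f(p,.045) for p in[(308,57),(475,175),(238,510),(65,390)]];LC=[(.047,-.092),(-.047,-.092),(-.047,.092),(.047,.092)]
M=[f(p,.062) for p in[(222,420),(265,358),(308,300),(350,240),(393,182),(186,305),(273,188)]]
LM=[(-.021,y) for y in(.064,.032,0,-.032,-.064)]+[(.021,.032),(.021,-.032)]
S=[g(p,.045) for p in[(42,232),(497,230),(490,117),(63,120)]];LS=[(-.047,.092),(-.047,-.092),(.047,-.092),(.047,.092)]
for L,W in((LC,C),(LM,M),(LS,S),(LC+LM,C+M)):
    th,R,t,e=fit(L,W);print(np.degrees(th).round(2),t.round(4),e.round(4))
for y in(.12,.064,-.064,-.1): print(y,R@[-.021,y]+t)
for n,p,z in(("wash base",(70,215),0),("vial",(168,133),.06),("beaker",(515,60),0),("timer",(48,290),.016)):print(n,R.T@(f(p,z)-t))
# wash bottle height in scene: red cap top approx px (220,143), base (220,187)
for z in(0,.05,.1,.15,.2):print(z,R.T@(ray(s,220,143,z)[:2]-t),R.T@(ray(c,163,166,z)[:2]-t))
E
```

```text
55.73 [0.5245 0.3033] [0.0005 0.0013 0.001  0.0005]
55.65 [0.5253 0.3037] [0.0002 0.0007 0.0001 0.0003 0.0002 0.0003 0.0006]
55.77 [0.5267 0.305 ] [0.0008 0.0018 0.0016 0.0016]
55.71 [0.525  0.3036] [0.0008 0.0014 0.0007 0.0011 0.0004 0.001  0.0002 0.0006 0.0002 0.0005
 0.0003]
0.12 [0.41399493 0.35381259]
0.064 [0.46026422 0.32226654]
-0.064 [0.56602259 0.2501613 ]
-0.1 [0.59576714 0.2298817 ]
wash base [0.10256441 0.02567948]
vial [ 0.07375195 -0.02558264]
beaker [-0.02616406 -0.15576709]
timer [0.08582649 0.06038132]
0 [0.46739633 0.02526554] [ 0.17128194 -0.00472079]
0.05 [0.34771608 0.02137469] [ 0.15488704 -0.00044176]
0.1 [0.22803584 0.01748384] [0.13849214 0.00383727]
0.15 [0.1083556 0.013593 ] [0.12209723 0.0081163 ]
0.2 [-0.01132465  0.00970215] [0.10570233 0.01239534]
```

play_rows([
  {"slide":[0.25,0.185,0],"delta_rot":[0,0,0],"fingers":-1},
  {"slide":[0.25,0.185,0],"delta_rot":[0,0,0],"fingers":-1},
  {"slide":[0.25,0.185,0],"delta_rot":[0,0,0],"fingers":-1},
  {"slide":[0.25,0.185,0],"delta_rot":[0,0,0],"fingers":-1},
  {"slide":[0.25,0.185,0],"delta_rot":[0,0,0],"fingers":-1},
  {"slide":[0.25,0.185,0],"delta_rot":[0,0,0],"fingers":-1},
  {"slide":[0.25,0.185,0],"delta_rot":[0,0,0],"fingers":-1},
  {"slide":[0.25,0.185,0],"delta_rot":[0,0,0],"fingers":-1},
], squeeze=10)

```text
time_s: 1.1
tcp_pos: [0.4108, 0.3548, 0.2264]
eef_rot: [180.0, 0.0, -15.5]
contact_force: [0.8, -0.4, -0.3]
gripper_width: 0.0135
gripper_force: 0.0
```

play_rows([
  {"slide":[0,0,0],"delta_rot":[0,0,-1],"fingers":-1},
  {"slide":[0,0,0],"delta_rot":[0,0,-1],"fingers":-1},
  {"slide":[0,0,0],"delta_rot":[0,0,-1],"fingers":-1},
  {"slide":[0,0,0],"delta_rot":[0,0,-1],"fingers":-1},
  {"slide":[0,0,0],"delta_rot":[0,0,-1],"fingers":-1},
  {"slide":[0,0,0],"delta_rot":[0,0,-1],"fingers":-1},
  {"slide":[0,0,0],"delta_rot":[0,0,-1],"fingers":-1},
  {"slide":[0,0,0],"delta_rot":[0,0,-1],"fingers":-1},
])

```text
time_s: 2.1
tcp_pos: [0.4101, 0.356, 0.2262]
eef_rot: [180.0, 0.0, 21.3]
contact_force: [0.3, -0.2, -0.6]
gripper_width: 0.0006
gripper_force: 0.0
```

play_rows([
  {"slide":[0,0,0],"delta_rot":[0,0,-1],"fingers":-1},
  {"slide":[0,0,0],"delta_rot":[0,0,-1],"fingers":-1},
  {"slide":[0,0,0],"delta_rot":[0,0,-1],"fingers":-1},
  {"slide":[0,0,0],"delta_rot":[0,0,-1],"fingers":-1},
  {"slide":[0,0,0],"delta_rot":[0,0,-1],"fingers":-1},
  {"slide":[0,0,0],"delta_rot":[0,0,-1],"fingers":-1},
  {"slide":[0,0,0],"delta_rot":[0,0,-1],"fingers":-1},
  {"slide":[0,0,0],"delta_rot":[0,0,-0.54],"fingers":-1},
])

```text
time_s: 3.1
tcp_pos: [0.4101, 0.356, 0.2262]
eef_rot: [-180.0, 0.0, 55.8]
contact_force: [0.7, 0.3, 0.2]
gripper_width: 0.0007
gripper_force: 0.0
```

play_rows([
  {"slide":[0,0,0],"delta_rot":[0,0,0],"fingers":-1},
  {"slide":[0,0,0],"delta_rot":[0,0,0],"fingers":-1},
])

```text
time_s: 3.35
tcp_pos: [0.4102, 0.3561, 0.2264]
eef_rot: [-180.0, 0.0, 55.7]
contact_force: [-0.2, -0.5, -0.1]
gripper_width: 0.0006
gripper_force: 0.0
```

play_rows([
  {"slide":[0,0,0.25],"delta_rot":[0,0,0],"fingers":-1},
  {"slide":[0,0,0.25],"delta_rot":[0,0,0],"fingers":-1},
  {"slide":[0,0,0.25],"delta_rot":[0,0,0],"fingers":-1},
  {"slide":[0,0,0.15],"delta_rot":[0,0,0],"fingers":-1},
  {"slide":[0,0,0.09],"delta_rot":[0,0,0],"fingers":-1},
  {"slide":[0,0,0],"delta_rot":[0,0,0],"fingers":-1},
])

```text
time_s: 4.1
tcp_pos: [0.4101, 0.3559, 0.0775]
eef_rot: [180.0, 0.1, 55.7]
contact_force: [-0.4, 0.2, 0.2]
gripper_width: 0.0006
gripper_force: 0.0
```

play_rows([
  {"slide":[0,0.04,0],"delta_rot":[0,0,0],"fingers":-1},
  {"slide":[0,0.04,0],"delta_rot":[0,0,0],"fingers":-1},
  {"slide":[0,0.04,0],"delta_rot":[0,0,0],"fingers":-1},
  {"slide":[0,0.04,0],"delta_rot":[0,0,0],"fingers":-1},
  {"slide":[0,0.04,0],"delta_rot":[0,0,0],"fingers":-1},
  {"slide":[0,0.04,0],"delta_rot":[0,0,0],"fingers":-1},
  {"slide":[0,0.04,0],"delta_rot":[0,0,0],"fingers":-1},
  {"slide":[0,0.04,0],"delta_rot":[0,0,0],"fingers":-1},
])

```text
time_s: 5.1
tcp_pos: [0.4502, 0.3289, 0.078]
eef_rot: [180.0, 0.0, 55.7]
contact_force: [0.3, 0.1, 0.6]
gripper_width: 0.0004
gripper_force: 0.1
```

```bash
python3 - <<'E'
from plant import r
import cv2,numpy as np
s=r.capture("scene")["image"][150:230,170:310];t=r.capture("top")["image"][150:260,165:285]
cv2.imwrite("pics/a1.png",np.hstack([cv2.resize(s,(560,320),interpolation=2)[:, :470],cv2.resize(t,(330,320),interpolation=2)]))
print(r.get_state()["tcp_pos"])
E
```

```text
[0.45035395 0.32882007 0.07799693]
```

View pics/a1.png

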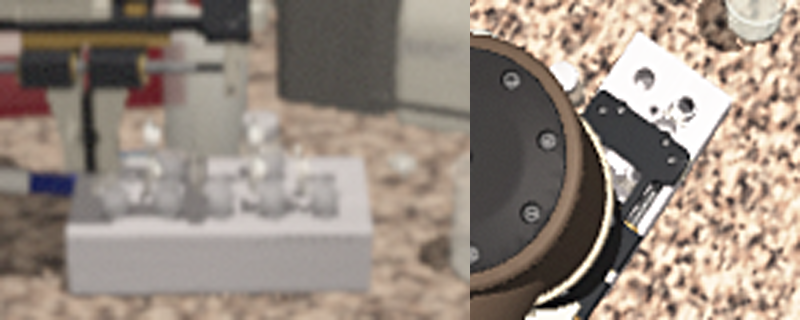

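The picture shows slim, tapered fingertips at lid 1, about (95,175) in the left half. The other lids still stand, so I'll continue the sweep.

play_rows([
  {"slide":[0,0.04,0],"delta_rot":[0,0,0],"fingers":-1},
  {"slide":[0,0.04,0],"delta_rot":[0,0,0],"fingers":-1},
  {"slide":[0,0.04,0],"delta_rot":[0,0,0],"fingers":-1},
  {"slide":[0,0.04,0],"delta_rot":[0,0,0],"fingers":-1},
  {"slide":[0,0.04,0],"delta_rot":[0,0,0],"fingers":-1},
  {"slide":[0,0.04,0],"delta_rot":[0,0,0],"fingers":-1},
])

```text
time_s: 5.95
tcp_pos: [0.48, 0.3086, 0.078]
eef_rot: [-180.0, 0.0, 55.7]
contact_force: [-0.5, 1.2, 0.6]
gripper_width: 0.0007
gripper_force: 0.1
```

```bash
python3 - <<'E'
from plant import r
import cv2,numpy as np
s=r.capture("scene")["image"][160:230,180:280]
cv2.imwrite("pics/a2.png",cv2.resize(s,(800,560),interpolation=2))
E
```

```text
(no output)
```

View pics/a2.png

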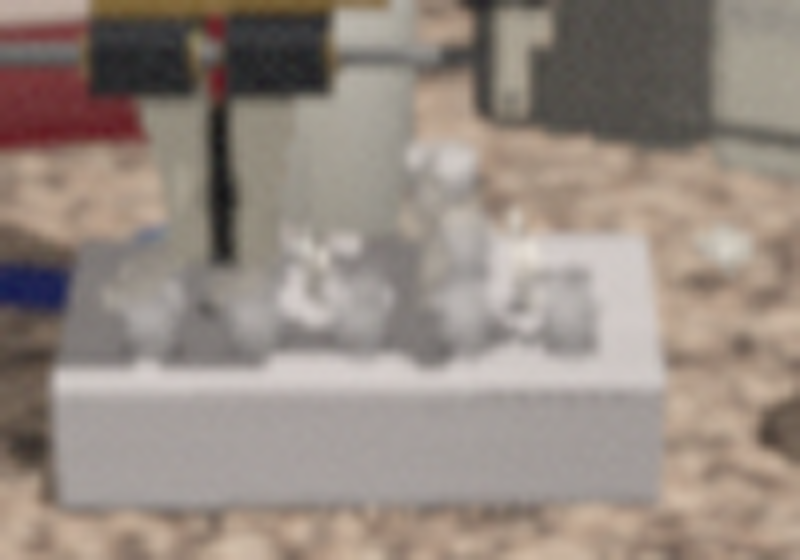

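Lid 1 is down at about (145,285), and the tip at (225,270) is now at lid 2. Lids 3–5 still stand. I'll continue about 1 mm lower.

play_rows([
  {"slide":[0,0.04,0.008],"delta_rot":[0,0,0],"fingers":-1},
  {"slide":[0,0.04,0],"delta_rot":[0,0,0],"fingers":-1},
  {"slide":[0,0.04,0],"delta_rot":[0,0,0],"fingers":-1},
  {"slide":[0,0.04,0],"delta_rot":[0,0,0],"fingers":-1},
  {"slide":[0,0.04,0],"delta_rot":[0,0,0],"fingers":-1},
  {"slide":[0,0.04,0],"delta_rot":[0,0,0],"fingers":-1},
  {"slide":[0,0.04,0],"delta_rot":[0,0,0],"fingers":-1},
  {"slide":[0,0.04,0],"delta_rot":[0,0,0],"fingers":-1},
])

```text
time_s: 7.0
tcp_pos: [0.5196, 0.2816, 0.0768]
eef_rot: [-180.0, 0.0, 55.7]
contact_force: [-0.5, 0.6, -0.2]
gripper_width: 0.0004
gripper_force: 0.2
```

play_rows([
  {"slide":[0,0.04,0],"delta_rot":[0,0,0],"fingers":-1},
  {"slide":[0,0.04,0],"delta_rot":[0,0,0],"fingers":-1},
  {"slide":[0,0.04,0],"delta_rot":[0,0,0],"fingers":-1},
  {"slide":[0,0.04,0],"delta_rot":[0,0,0],"fingers":-1},
  {"slide":[0,0.04,0],"delta_rot":[0,0,0],"fingers":-1},
  {"slide":[0,0.04,0],"delta_rot":[0,0,0],"fingers":-1},
  {"slide":[0,0.04,0],"delta_rot":[0,0,0],"fingers":-1},
  {"slide":[0,0.04,0],"delta_rot":[0,0,0],"fingers":-1},
])

```text
time_s: 8.0
tcp_pos: [0.5593, 0.2546, 0.0769]
eef_rot: [180.0, 0.0, 55.7]
contact_force: [-1.5, 0.4, 0.1]
gripper_width: 0.0005
gripper_force: 0.1
```

play_rows([
  {"slide":[0,0.04,0],"delta_rot":[0,0,0],"fingers":-1},
  {"slide":[0,0.04,0],"delta_rot":[0,0,0],"fingers":-1},
  {"slide":[0,0.04,0],"delta_rot":[0,0,0],"fingers":-1},
  {"slide":[0,0.04,0],"delta_rot":[0,0,0],"fingers":-1},
  {"slide":[0,0.04,0],"delta_rot":[0,0,0],"fingers":-1},
  {"slide":[0,0,0],"delta_rot":[0,0,0],"fingers":-1},
])

```text
time_s: 8.75
tcp_pos: [0.5841, 0.2376, 0.0768]
eef_rot: [180.0, 0.0, 55.7]
contact_force: [0.5, 0.2, -0.1]
gripper_width: 0.0003
gripper_force: 0.1
```

```bash
python3 - <<'E'
from plant import r
import cv2,numpy as np
s=r.capture("scene")["image"][160:230,180:280]
cv2.imwrite("pics/a3.png",cv2.resize(s,(800,560),interpolation=2))
from h import *
p=np.array(r.get_state()["tcp_pos"]);a=np.radians(55.7);R=np.array([[np.cos(a),-np.sin(a)],[np.sin(a),np.cos(a)]])
print(R.T@(p[:2]-[.525,.3036]),p[2])
E
```

```text
[-0.02120236 -0.08577754] 0.07680318140510377
```

View pics/a3.png

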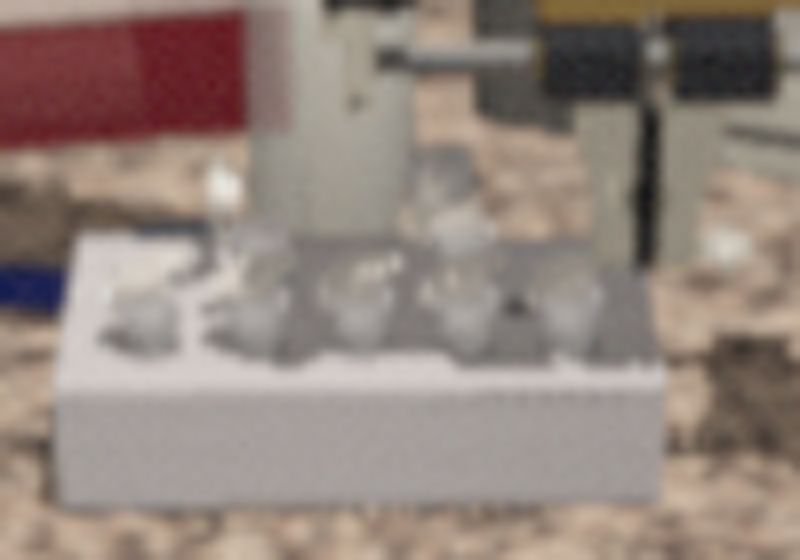

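All five lids are folded, the spares stand, and the block hasn't moved. Next I press them, starting with lid 5.

play_rows([
  {"slide":[0,0,-0.05],"delta_rot":[0,0,0],"fingers":-1},
  {"slide":[0,-0.1,0],"delta_rot":[0,0,0],"fingers":-1},
  {"slide":[0,0,0.05],"delta_rot":[0,0,0],"fingers":-1},
  {"slide":[0,0,0.025],"delta_rot":[0,0,0],"fingers":-1},
  {"slide":[0,0,0.02],"delta_rot":[0,0,0],"fingers":-1},
  {"slide":[0,0,0.015],"delta_rot":[0,0,0],"fingers":-1},
  {"slide":[0,0,0.01],"delta_rot":[0,0,0],"fingers":-1},
])

```text
time_s: 9.68
tcp_pos: [0.5719, 0.2463, 0.0665]
eef_rot: [180.0, -0.0, 55.7]
contact_force: [2.5, -1.5, 3.8]
gripper_width: 0.0006
gripper_force: 1.7
```

play_rows([
  {"slide":[0,0,0.006],"delta_rot":[0,0,0],"fingers":-1},
  {"slide":[0,0,0],"delta_rot":[0,0,0],"fingers":-1},
])

```text
time_s: 9.93
tcp_pos: [0.5717, 0.2464, 0.0657]
eef_rot: [180.0, -0.0, 55.7]
contact_force: [4.0, -2.1, 4.3]
gripper_width: 0.0004
gripper_force: 2.1
```

play_rows([
  {"slide":[0,0,0.004],"delta_rot":[0,0,0],"fingers":-1},
  {"slide":[0,0,0],"delta_rot":[0,0,0],"fingers":-1},
])

```text
time_s: 10.18
tcp_pos: [0.5718, 0.2464, 0.0656]
eef_rot: [180.0, -0.0, 55.7]
contact_force: [1.3, -2.7, 8.3]
gripper_width: 0.0006
gripper_force: 3.9
```

play_rows([
  {"slide":[0,0,-0.12],"delta_rot":[0,0,0],"fingers":-1},
  {"slide":[0,-0.213,0],"delta_rot":[0,0,0],"fingers":-1},
  {"slide":[0,0,0.04],"delta_rot":[0,0,0],"fingers":-1},
  {"slide":[0,0,0.03],"delta_rot":[0,0,0],"fingers":-1},
  {"slide":[0,0,0.02],"delta_rot":[0,0,0],"fingers":-1},
  {"slide":[0,0,0.02],"delta_rot":[0,0,0],"fingers":-1},
  {"slide":[0,0,0.01],"delta_rot":[0,0,0],"fingers":-1},
  {"slide":[0,0,0],"delta_rot":[0,0,0],"fingers":-1},
])

```text
time_s: 11.18
tcp_pos: [0.5458, 0.2642, 0.0656]
eef_rot: [180.0, -0.0, 55.7]
contact_force: [1.8, -3.4, 7.4]
gripper_width: 0.0004
gripper_force: 3.7
```

play_rows([
  {"slide":[0,0,-0.12],"delta_rot":[0,0,0],"fingers":-1},
  {"slide":[0,-0.213,0],"delta_rot":[0,0,0],"fingers":-1},
  {"slide":[0,0,0.04],"delta_rot":[0,0,0],"fingers":-1},
  {"slide":[0,0,0.03],"delta_rot":[0,0,0],"fingers":-1},
  {"slide":[0,0,0.02],"delta_rot":[0,0,0],"fingers":-1},
  {"slide":[0,0,0.02],"delta_rot":[0,0,0],"fingers":-1},
  {"slide":[0,0,0.01],"delta_rot":[0,0,0],"fingers":-1},
  {"slide":[0,0,0],"delta_rot":[0,0,0],"fingers":-1},
])

```text
time_s: 12.18
tcp_pos: [0.5193, 0.2821, 0.0656]
eef_rot: [180.0, -0.0, 55.7]
contact_force: [1.5, -3.1, 7.3]
gripper_width: 0.0005
gripper_force: 3.9
```

play_rows([
  {"slide":[0,0,-0.12],"delta_rot":[0,0,0],"fingers":-1},
  {"slide":[0,-0.213,0],"delta_rot":[0,0,0],"fingers":-1},
  {"slide":[0,0,0.04],"delta_rot":[0,0,0],"fingers":-1},
  {"slide":[0,0,0.03],"delta_rot":[0,0,0],"fingers":-1},
  {"slide":[0,0,0.02],"delta_rot":[0,0,0],"fingers":-1},
  {"slide":[0,0,0.02],"delta_rot":[0,0,0],"fingers":-1},
  {"slide":[0,0,0.01],"delta_rot":[0,0,0],"fingers":-1},
  {"slide":[0,0,0],"delta_rot":[0,0,0],"fingers":-1},
])

```text
time_s: 13.18
tcp_pos: [0.4929, 0.3001, 0.0656]
eef_rot: [180.0, -0.0, 55.7]
contact_force: [1.4, -3.1, 9.6]
gripper_width: 0.0006
gripper_force: 4.0
```

play_rows([
  {"slide":[0,0,-0.12],"delta_rot":[0,0,0],"fingers":-1},
  {"slide":[0,-0.213,0],"delta_rot":[0,0,0],"fingers":-1},
  {"slide":[0,0,0.04],"delta_rot":[0,0,0],"fingers":-1},
  {"slide":[0,0,0.03],"delta_rot":[0,0,0],"fingers":-1},
  {"slide":[0,0,0.02],"delta_rot":[0,0,0],"fingers":-1},
  {"slide":[0,0,0.02],"delta_rot":[0,0,0],"fingers":-1},
  {"slide":[0,0,0.01],"delta_rot":[0,0,0],"fingers":-1},
  {"slide":[0,0,0],"delta_rot":[0,0,0],"fingers":-1},
])

```text
time_s: 14.18
tcp_pos: [0.4664, 0.3181, 0.0656]
eef_rot: [180.0, -0.0, 55.7]
contact_force: [2.2, -3.9, 8.1]
gripper_width: 0.0004
gripper_force: 4.2
```

Each press stopped at 65.6 mm, the height of a shut lid. I'll lift, move off over the +y end, and look.

play_rows([
  {"slide":[0,0,-0.2],"delta_rot":[0,0,0],"fingers":-1},
  {"slide":[0,0,-0.3],"delta_rot":[0,0,0],"fingers":-1},
  {"slide":[0,0,-0.3],"delta_rot":[0,0,0],"fingers":-1},
  {"slide":[0,-0.3,-0.2],"delta_rot":[0,0,0],"fingers":-1},
  {"slide":[0,-0.3,0],"delta_rot":[0,0,0],"fingers":-1},
  {"slide":[0,-0.3,0],"delta_rot":[0,0,0],"fingers":-1},
  {"slide":[0,0,0],"delta_rot":[0,0,0],"fingers":-1},
])

```text
time_s: 15.05
tcp_pos: [0.3521, 0.3957, 0.2147]
eef_rot: [-179.9, -0.0, 55.9]
contact_force: [-0.6, 0.5, -0.4]
gripper_width: 0.0002
gripper_force: 0.0
```

```bash
python3 - <<'E'
from plant import r
import cv2,numpy as np
s=r.capture("scene")["image"][165:230,180:280];t=r.capture("top")["image"][150:260,165:285]
cv2.imwrite("pics/a4.png",np.hstack([cv2.resize(s,(450,293),interpolation=2),cv2.resize(t,(330,293),interpolation=2)]))
x=r.get_state();print(x["tcp_pos"],x["contact_force"])
E
```

```text
[0.35373169 0.39456326 0.21456653] [0.20470895 0.04274952 0.3142057 ]
```

View pics/a4.png

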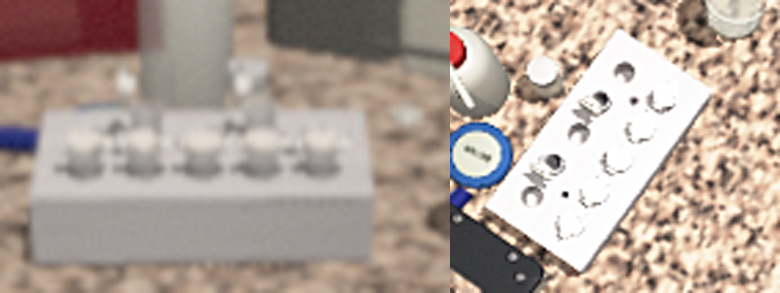

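All five lids are flat (left half, x from 85 to 320 at y≈150), both spares stand open, and the block and bystanders are in place.

```bash
python3 -c "
from plant import r
print(r.close_job())"
```

```text
the job is handed in; nothing more can be done
None
```

I folded the five lids in order and pressed each one flat, and handed the job in; the final picture shows both spare lids open and the block and surroundings in place, but the hand-in returned no verdict.

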